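Refill the sugar caddy and hold its lid open

ROBOT

A 6-joint arm with a two-finger parallel gripper is mounted at the origin on a cart in front of the work surface, level with it; the furniture and walls round the work are solid. World frame = base frame: x ahead of the robot, y to its left, z up, the work surface at z = 0. Lengths are in mm, angles in rad, forces in N, time in s.
With the tool pointing down it reaches from about 350 to 875 mm from the base axis. Payload 4.2 kg.
Tool frame: the origin (TCP) lies midway between the tips of the shut fingers; the grasp point (between the pads) lies 19 mm behind it (arm.hold_point_z is the distance from the TCP to the grasp point, in mm); z points along the fingers, y is the line along which they close (so a half turn about z gives the same grasp; the last joint's range is limited). The gripper opens to 85 mm and grips with 20 to 120 N. Pads are 22 mm wide; open, the fingers measure 114 mm over their backs; the gripper's body (76 mm by 85 mm) begins 54 mm behind the grasp point. The pads swing forward as they close: fully open they stand 13 mm farther back than shut.
Start: joints at [-0.875, 0.385, 0.008, 0, -1.194, -0.259], TCP at [264.413, -566.29, 231.312] pointing down, gripper open.
Joint ranges: [-3.14, 3.14], [-1.21, 2.06], [-1.07, 1.41], [-3.16, 2.05], [-2.99, -0.16], [-3.1, 3.1]. Speed limits (rad/s): [2.79, 2.79, 3.14, 3.14, 3.14, 3.14].

INTERFACE

Orientations are given as a unit quaternion [x, y, z, w].
In Python, from bench import arm, vision gives the robot as it stands. The module is installed in compiled form; this text tells all that it offers.
- The arm moves only by the tool servo_tool, never from a script. Its argument "plan" is a list of rows, each a list of 7 numbers: the shift along the world's x, y, z each as a share of 300 mm, from -1 to 1, then the turn, a rotation vector about the world's x, y, z each as a share of 2 rad, from -1 to 1, then the opening, from 0 (shut) to 1 (fully open). A call has 1 to 20 rows; each row shifts and turns the commanded pose from where the row before left it; what a row does not reach is not made up. A row lasts 1/8 s, in which the tool goes at most 62.5 mm and 10.7 degrees, less where a joint would pass 70% of its speed; a pose out of reach is approached as far as the arm can. A call with a number of a shift or a turn outside -1 to 1 is refused whole. A call with a gripper value outside its range is refused whole. The fingers move at their own pace and stop on an object; the grip force is fixed at half the most. Time passes only in rows, so rows that do not move let the fingers close. It gives the time, the measured TCP pose, the force, the opening and the grip force at its end, in the units of the state.
- arm.read_state(): the state, without advancing time (a new reading comes with each control period).
- vision.get_image(name): name is "scene" or "top" or "wrist"; returns a dict with "image" (480x640x3 uint8, red, green, blue), "z_map" (480x640 float32, mm along the optical axis (not along the pixel's ray), 0 where there is no reading), "K" (3x3 intrinsics, pixels), "world_to_cam" (4x4, takes a point from world to camera coordinates); the wrist camera has in their place "mount" (4x4, takes a point from camera to tool coordinates, whose origin is the TCP and whose axes are the flange's). Camera axes: x right, y down, z forward; pixel columns grow to the right and rows downward; lengths in mm; the calibration is good to about 2 mm. The wrist camera is an equidistant fisheye: a pixel r from the principal point sees the ray r / f radians off the axis. A picture is of the moment at which its call begins: read the wrist's pose just before it.
- arm.job_done(): hands the job in; it is judged then, once.
The state is a dict: "clock": time; "joints": joint angles; "joint_vel": joint speeds; "joint_efforts": joint torques, N m; "position": TCP position; "ee_rot": TCP orientation; "contact_force": force on the tool from outside, world axes, zero at the start; "wrist_torque": the same for the moment, N m; "gripper_width": finger opening in mm; "grasp_force": force on a finger pad.
Only numpy, scipy, OpenCV 4.12 (cv2) and the standard library are available. Lean on these libraries where they do the work, as an engineer would, in place of code of your own. Each camera call takes 0.05 s, during which the arm holds its last target. There are 200 camera calls.

TASK

Refill the caddy on the green tablecloth: pick up the little wooden tray, tip all four sugar cubes off it into the caddy's open bin, and put the empty tray back down flat on the brown plaid table on the left. Then raise the caddy's lid to 60 degrees open and finish while still holding it there with the gripper, so that a colleague can drop straws in; it falls shut if let go. Do not push the other things on the tables about.

Things in the scene. Friction and masses are not known exactly. Their poses are not given: they have to be found in the camera images.
- tray: loose wooden tray, 130 (x) x 76 (y) mm, 0.14 kg. Origin: centre of its underside. Floor 5 mm; walls 4 mm thick, 16 mm high, on the long sides and +x end; the -x end is an open pouring lip. Upright grip tab at x = +58 mm: 10 mm thick (along x), 36 mm wide, rounded top 70 mm above the underside. Cubes slide on it (friction about 0.35) when it is tipped over 25 degrees
- cube_0: sugar cube, 18 mm edges, about 12 g, loose on the tray floor at the start (between the lip and the tab). Origin: its centre
- cube_1: sugar cube, 18 mm edges, about 12 g, loose on the tray floor at the start (between the lip and the tab). Origin: its centre
- cube_2: sugar cube, 18 mm edges, about 12 g, loose on the tray floor at the start (between the lip and the tab). Origin: its centre
- cube_3: sugar cube, 18 mm edges, about 12 g, loose on the tray floor at the start (between the lip and the tab). Origin: its centre
- caddy: dark wooden caddy on the green-clothed table, fixed to it, 120 mm (x) x 226 mm (y) x 70 mm high. Origin: centre of its underside; +x is its back (hinge side), -x its front. Walls and floor 6 mm. The +y half is the open-topped sugar bin, the -y half the straw bin under the lid
- bin_floor (a point): centre of the inner floor of the open sugar bin, axes as the caddy's: 6 mm above the caddy's underside; inside 108 mm (x) x 104 mm (y), rim 64 mm above this point
- lid: the hinged wooden lid, 120 x 108 x 8 mm, with its bar handle. Origin: on the hinge line, axes as the caddy's when shut
- lid_angle (a joint): angle of the lid over the straw bin, rad: 0 shut (flat), grows as its front edge is lifted; stop at 1.4. Weight and a weak spring shut it from every angle (1 to 2 N at the bar).
- lid_hinge (a point): middle of the lid's hinge line, which runs along the caddy's y axis at its back rim: 60 mm back, 56 mm to -y and 70 mm up from the caddy's origin
- lid_bar (a point): middle of the round steel bar handle of the lid, 10 mm thick, 68 mm long along the caddy's y axis. Legs at its ends lead back to the lid's front edge. Lid shut: 140 mm in front of the hinge line and 36 mm above it, free on both sides; it swings with the lid about the hinge line and may turn between the gripping fingers
- tea_glass: small plain drinking glass, 49 mm across, 62 mm tall, on the brown plaid table. Bystander: leave alone. Origin: centre of its underside
- rice_bowl: small beige rice bowl, 106 mm across, 42 mm tall, on the brown plaid table. Bystander: leave alone. Origin: centre of its underside
- herb_jar: small spice jar with a white cap, 47 mm across, 98 mm tall, on the brown plaid table. Bystander: leave alone. Origin: centre of its underside
- shaker_a: glass shaker with a round pastel cap, 58 mm across, 89 mm tall, on the green cloth beside or behind the caddy. Bystander: leave alone. Origin: centre of its underside
- shaker_b: second glass shaker with a round pastel cap, 58 mm across, 89 mm tall, on the green cloth beside or behind the caddy. Bystander: leave alone. Origin: centre of its underside

How it is judged:
By the outcome, as a careful person would: the job done as asked, in the order asked, and still so for the second after the job is handed in, while the arm keeps its last pose, push and grip.
It also fails if it takes over 72 s, if anything falls off the work surface, if the arm or the gripper's body presses on something with over 40 N, if the wrist force passes 120 N, or if a joint passes its speed limit or range.

## Working session

There is one attempt and no reset: what is moved stays moved. The work goes in short steps, Python scripts to look and compute and a tool call to move; the robot and the scene stay as the last step left them, time stands still between calls to the robot, and variables do not carry over. Pictures are saved under pics/ and viewed, at most 10 in all, crops included, and the job is handed in when it is done.

Besides the shell and the picture viewer there is one more tool, called after "Request:" in YAML: its name, and indented under it one key for each argument. servo_tool: Moves the arm, as the interface text tells. Its arguments: {"type":"object","properties":{"plan":{"type":"array"}},"required":["plan"]}

```bash
mkdir -p pics
python3 - <<'E'
from bench import arm, vision
import cv2,numpy as np
s=arm.read_state();print({k:np.round(v,3).tolist() for k,v in s.items()})
for n in("top","scene"):
    d=vision.get_image(n);cv2.imwrite(f"pics/{n}0.png",d["image"][:,:,::-1]);np.savez(f"{n}0.npz",**d);print(n,d["K"].round(1).tolist(),d["world_to_cam"].round(3).tolist())
E
```

```text
{'clock': 0.0, 'joints': [-0.875, 0.386, 0.007, -0.001, -1.194, -0.259], 'joint_vel': [0.002, 0.001, -0.001, -0.001, -0.001, 0.002], 'joint_efforts': [0.002, -39.229, 18.84, 4.186, -0.005, 0.0], 'position': [264.184, -565.777, 230.199], 'ee_rot': [-0.217, 0.976, 0.001, -0.0], 'contact_force': [0.189, -0.036, -0.007], 'wrist_torque': [-0.026, -0.004, 0.041], 'grasp_force': 0.0, 'gripper_width': 85.804}
top [[554.9, 0.0, 320.5], [0.0, 554.9, 238.3], [0.0, 0.0, 1.0]] [[-0.029, -1.0, -0.008, -19.13], [-0.981, 0.03, -0.19, 507.7], [0.19, 0.002, -0.982, 1530.348], [0.0, 0.0, 0.0, 1.0]]
scene [[540.8, 0.0, 316.2], [0.0, 540.8, 239.1], [0.0, 0.0, 1.0]] [[0.163, -0.987, -0.011, -110.645], [-0.837, -0.133, -0.53, 452.19], [0.522, 0.096, -0.848, 1590.974], [0.0, 0.0, 0.0, 1.0]]
```

View pics/top0.png

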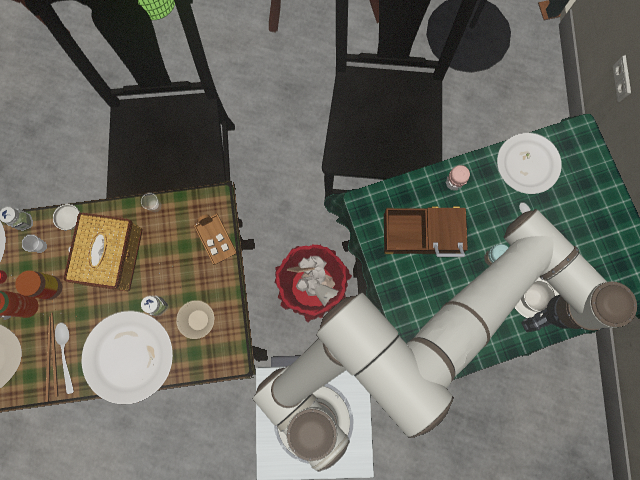

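View pics/scene0.png

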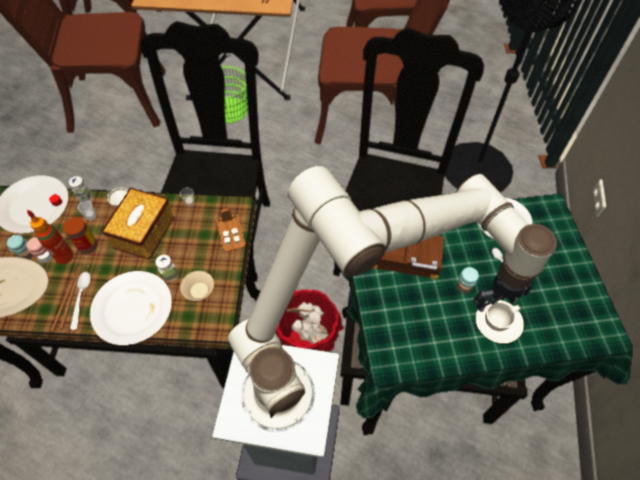

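The top view shows the tray near (215,239), with its tab at the far end around (207,221) and the cubes at about (216,243). The caddy is near (427,230), with the open bin on the left and the lid with its bar at (450,248). The shakers are at (458,177) and (500,252). In the scene view the tray is at (231,230).

```bash
cat > h.py <<'E'
import numpy as np,cv2
def load(n): return dict(np.load(n))
def cloud(d):
    K=d["K"];z=d["z_map"];v,u=np.mgrid[:480,:640]
    c=np.stack([(u-K[0,2])/K[0,0]*z,(v-K[1,2])/K[1,1]*z,z],-1)
    T=np.linalg.inv(d["world_to_cam"]);p=c@T[:3,:3].T+T[:3,3];p[z==0]=np.nan
    return p
def proj(d,P):
    P=np.atleast_2d(P);c=P@d["world_to_cam"][:3,:3].T+d["world_to_cam"][:3,3]
    return (c@d["K"].T)[:,:2]/c[:,2:]
E
python3 - <<'E'
from h import *
d=load("top0.npz");p=cloud(d)
def box(name,u0,u1,v0,v1,lo,hi):
    q=p[v0:v1,u0:u1].reshape(-1,3);q=q[(q[:,2]>lo)&(q[:,2]<hi)]
    r=cv2.minAreaRect(q[:,:2].astype(np.float32));print(name,len(q),q[:,2].min().round(),np.median(q[:,2]).round(1),q[:,2].max().round(),[np.round(x,1) for x in r])
for (u,v) in[(185,230),(230,280),(370,270),(340,230),(250,255)]:print(u,v,p[v,u].round(1))
box("tray",190,242,208,272,4,90);box("tab",190,242,208,272,45,90);box("cubes",190,242,208,272,19,28)
box("caddy rim",380,472,200,262,60,90);box("bar",380,472,200,275,95,130);box("caddy",380,472,200,262,30,90)
box("glass",138,162,190,212,10,100);box("bowl",172,220,295,345,10,100);box("jar",140,170,290,320,10,130);box("shA",445,475,160,192,10,120);box("shB",488,508,240,268,10,120)
b=[cv2.resize(d["image"][200:280,180:260],None,fx=5,fy=5,interpolation=2),cv2.resize(d["image"][195:275,380:480],None,fx=4,fy=5,interpolation=2)]
cv2.imwrite("pics/crop1.png",np.hstack(b)[:,:,::-1])
E
```

```text
185 230 [553.2 363.8   2. ]
230 280 [401.2 230.7   3.1]
370 270 [ 418.5 -175.2   -1.3]
340 230 [ 693.4 -117.8 -739.6]
250 255 [ 596.3  270.4 -739.8]
tray 1446 4.0 8.5 77.0 [array([523.9, 274.1]), array([191.8, 147.9]), np.float64(0.9)]
tab 73 45.0 63.1 77.0 [array([573.8, 299.1]), array([14.1, 34.8]), np.float64(30.6)]
cubes 168 19.0 23.3 28.0 [array([526.3, 274.5]), array([116.7,  75.8]), np.float64(25.0)]
caddy rim 2116 60.0 78.0 90.0 [array([ 522.4, -332.5]), array([227.5, 125.3]), np.float64(87.9)]
bar 117 96.0 110.0 118.0 [array([ 445.6, -384.9]), array([76.9, 22.5]), np.float64(87.7)]
caddy 2444 30.0 76.9 90.0 [array([ 522.4, -332.5]), array([227.7, 125.3]), np.float64(87.9)]
glass 281 10.0 39.8 68.0 [array([628.5, 454.6]), array([50.9, 47.4]), np.float64(26.0)]
bowl 874 10.0 29.0 52.0 [array([287.7, 325.1]), array([120.2, 127.4]), np.float64(85.3)]
jar 492 10.0 86.7 109.0 [array([329.5, 439.6]), array([76.6, 83.6]), np.float64(77.4)]
shA 432 10.0 86.5 98.0 [array([ 682. , -452.1]), array([87.5, 76.9]), np.float64(88.1)]
shB 243 11.0 87.2 98.0 [array([ 450.9, -522.3]), array([32. , 59.4]), np.float64(51.5)]
```

View pics/crop1.png

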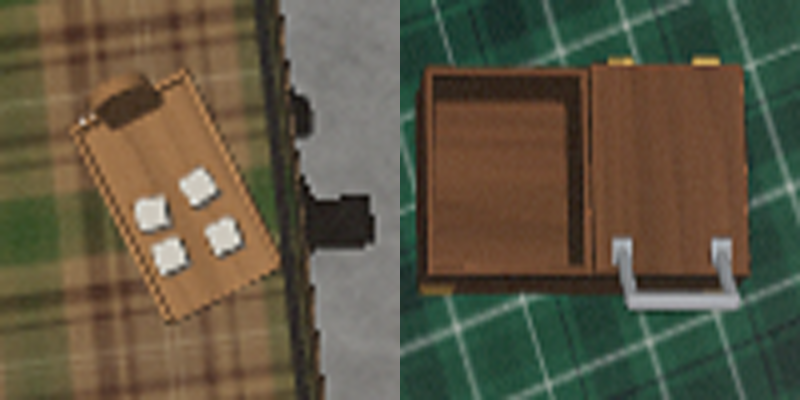

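Run:
```python
from h import *
from scipy.optimize import least_squares as LS
d=load("top0.npz");p=cloud(d)
def fit(M,px,x0):
    M=np.array(M,float);px=np.array(px)
    def W(q):
        c,s=np.cos(q[2]),np.sin(q[2]);return np.c_[M[:,0]*c-M[:,1]*s+q[0],M[:,0]*s+M[:,1]*c+q[1],M[:,2]+2]
    r=LS(lambda q:(proj(d,W(q))-px).ravel(),x0);print(r.x.round(3),np.degrees(r.x[2]).round(1),r.fun.round(1))
P=lambda X,Y:(180+(X+.5)/5-.5,200+(Y+.5)/5-.5)
fit([(65,38,16),(65,-38,16),(-65,-38,16),(-65,38,16)],[P(73,128),P(186,69),P(282,265),P(170,322)],[520,270,.45])
C=lambda X,Y:(380+(X-400+.5)/4-.5,195+(Y+.5)/5-.5)
fit([(60,113,70),(-60,113,70),(60,-110,78),(-60,-110,78),(-80,-22,106),(-80,-90,106)],[C(423,67),C(420,275),C(743,65),C(748,275),C(634,300),C(737,300)],[522,-332,-.03])
q=p[208:235,190:230].reshape(-1,3);q=q[q[:,2]>62];print("tabtop",q.mean(0).round(1),q[:,:2].min(0),q[:,:2].max(0))
```

```text
[5.21323e+02 2.71737e+02 4.54000e-01] 26.0 [-0.4  0.1  0.4  0.1  0.7 -0.4 -0.6  0.3]
[ 5.20709e+02 -3.31705e+02 -3.40000e-02] -1.9 [ 0.1 -0.1  1.6  0.1 -0.3 -0.2  0.5 -0.2 -0.6  0.2 -1.2  0.3]
tabtop [573.2 299.3  67.1] [562.26943288 283.64097912] [581.8599321  314.58673681]
```

Request:
servo_tool:
  plan:
    - [0.0515, 0.144, -0.005, 0, 0, 0.0397, 1]
    - [0.0515, 0.144, -0.005, 0, 0, 0.0397, 1]
    - [0.0515, 0.144, -0.005, 0, 0, 0.0397, 1]
    - [0.0515, 0.144, -0.005, 0, 0, 0.0397, 1]
    - [0.0515, 0.144, -0.005, 0, 0, 0.0397, 1]
    - [0.0515, 0.144, -0.005, 0, 0, 0.0397, 1]
    - [0.0515, 0.144, -0.005, 0, 0, 0.0397, 1]
    - [0.0515, 0.144, -0.005, 0, 0, 0.0397, 1]
    - [0.0515, 0.144, -0.005, 0, 0, 0.0397, 1]
    - [0.0515, 0.144, -0.005, 0, 0, 0.0397, 1]
    - [0.0515, 0.144, -0.005, 0, 0, 0.0397, 1]
    - [0.0515, 0.144, -0.005, 0, 0, 0.0397, 1]
    - [0.0515, 0.144, -0.005, 0, 0, 0.0397, 1]
    - [0.0515, 0.144, -0.005, 0, 0, 0.0397, 1]
    - [0.0515, 0.144, -0.005, 0, 0, 0.0397, 1]
    - [0.0515, 0.144, -0.005, 0, 0, 0.0397, 1]
    - [0.0515, 0.144, -0.005, 0, 0, 0.0397, 1]
    - [0.0515, 0.144, -0.005, 0, 0, 0.0397, 1]
    - [0.0515, 0.144, -0.005, 0, 0, 0.0397, 1]
    - [0.0515, 0.144, -0.005, 0, 0, 0.0397, 1]

```text
clock: 2.6
position: [573.5, 299.0, 200.7]
ee_rot: [0.849, -0.529, -0.0, 0.0]
contact_force: [0.5, -0.1, 0.1]
gripper_width: 85.6
grasp_force: 0.0
```

```bash
cat >> h.py <<'E'
from scipy.spatial.transform import Rotation as Ro
def err(pos,cols):  # cols: desired tool y (approx) and z axes
    from bench import arm
    s=arm.read_state();y,z=[np.array(c,float) for c in cols];z/=np.linalg.norm(z);y-=z*(y@z);y/=np.linalg.norm(y)
    R=Ro.from_matrix(np.c_[np.cross(y,z),y,z]);rv=(R*Ro.from_quat(s["ee_rot"]).inv()).as_rotvec()
    print("t",round(s["clock"],2),"pos",s["position"].round(1),"dpos/300",((np.array(pos)-s["position"])/300).round(4),"turn/2",(rv/2).round(4))
    print("j",s["joints"].round(2),"F",s["contact_force"].round(1),"w",round(s["gripper_width"],1),"g",round(s["grasp_force"],1))
def az(a): return [np.cos(np.radians(a)),np.sin(np.radians(a)),0]
E
python3 - <<'E'
from h import *
from bench import vision
err([573.4,297.2,28],[az(206),[0,0,-1]])
d=vision.get_image("wrist");cv2.imwrite("pics/w1.png",d["image"][:,:,::-1])
E
```

```text
t 2.6 pos [573.5 299.  200.7] dpos/300 [-4.000e-04 -6.100e-03 -5.755e-01] turn/2 [ 0.0003 -0.0005 -0.0014]
j [ 0.73  0.44  0.02 -0.   -1.15 -0.27] F [ 0.5 -0.1  0.1] w 85.6 g 0.0
```

View pics/w1.png

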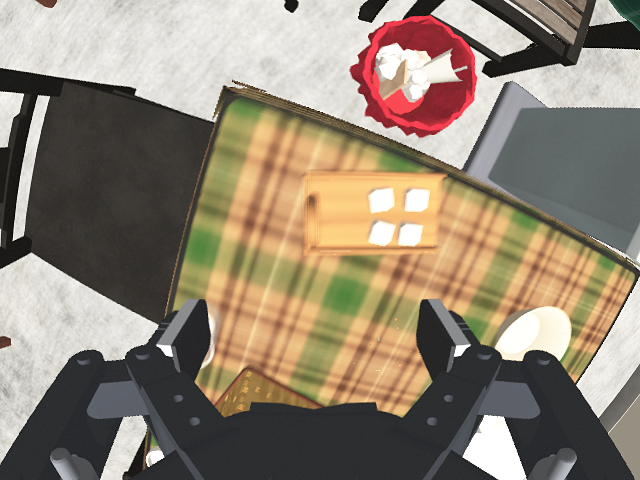

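The wrist view shows the tray axis running along the finger line. The tab at (312,220) sits midway between the fingers at 185 and 440, so I'm descending to grasp it.

Request:
servo_tool:
  plan:
    - [0, -0.0005, -0.11, 0, 0, 0, 1]
    - [0, -0.0005, -0.11, 0, 0, 0, 1]
    - [0, -0.0005, -0.11, 0, 0, 0, 1]
    - [0, -0.0005, -0.11, 0, 0, 0, 1]
    - [0, -0.0005, -0.08, 0, 0, 0, 1]
    - [0, -0.0005, -0.05, 0, 0, 0, 1]
    - [0, 0, 0, 0, 0, 0, 1]
    - [0, 0, 0, 0, 0, 0, 1]

```text
clock: 3.65
position: [574.1, 297.3, 31.4]
ee_rot: [0.848, -0.53, 0.0, -0.001]
contact_force: [0.3, 0.0, -0.2]
gripper_width: 85.4
grasp_force: 0.0
```

Request:
servo_tool:
  plan:
    - [0, 0, 0, 0, 0, 0, 0]
    - [0, 0, 0, 0, 0, 0, 0]
    - [0, 0, 0, 0, 0, 0, 0]
    - [0, 0, 0, 0, 0, 0, 0]
    - [0, 0, 0, 0, 0, 0, 0]
    - [0, 0, 0, 0, 0, 0, 0]
    - [0, 0, 0, 0, 0, 0, 0]
    - [0, 0, 0, 0, 0, 0, 0]
    - [0, 0, 0, 0, 0, 0, 0]
    - [0, 0, 0, 0, 0, 0, 0]

```text
clock: 4.9
position: [573.5, 296.9, 30.5]
ee_rot: [0.848, -0.53, 0.0, -0.0]
contact_force: [-1.4, -0.1, 3.8]
gripper_width: 9.1
grasp_force: 59.0
```

Request:
servo_tool:
  plan:
    - [0, 0, 0.02, 0, 0, 0, 0]
    - [0, 0, 0.04, 0, 0, 0, 0]
    - [0, 0, 0.07, 0, 0, 0, 0]
    - [0, 0, 0.08, 0, 0, 0, 0]
    - [0, 0, 0.08, 0, 0, 0, 0]
    - [0, 0, 0.08, 0, 0, 0, 0]
    - [0, 0, 0.06, 0, 0, 0, 0]
    - [0, 0, 0.03, 0, 0, 0, 0]
    - [0.0035, -0.02, 0, 0, 0, -0.0025, 0]
    - [0.007, -0.04, 0, 0, 0, -0.005, 0]
    - [0.0105, -0.06, 0, 0, 0, -0.0076, 0]
    - [0.014, -0.08, 0, 0, 0, -0.0101, 0]
    - [0.014, -0.08, 0, 0, 0, -0.0101, 0]
    - [0.014, -0.08, 0, 0, 0, -0.0101, 0]
    - [0.014, -0.08, 0, 0, 0, -0.0101, 0]
    - [0.014, -0.08, 0, 0, 0, -0.0101, 0]
    - [0.014, -0.08, 0, 0, 0, -0.0101, 0]
    - [0.014, -0.08, 0, 0, 0, -0.0101, 0]
    - [0.014, -0.08, 0, 0, 0, -0.0101, 0]
    - [0.014, -0.08, 0, 0, 0, -0.0101, 0]

```text
clock: 7.4
position: [617.5, 42.8, 168.4]
ee_rot: [0.787, -0.617, 0.0, -0.0]
contact_force: [0.3, 0.4, -2.4]
gripper_width: 9.0
grasp_force: 58.5
```

Request:
servo_tool:
  plan:
    - [0.014, -0.08, 0, 0, 0, -0.0101, 0]
    - [0.014, -0.08, 0, 0, 0, -0.0101, 0]
    - [0.014, -0.08, 0, 0, 0, -0.0101, 0]
    - [0.014, -0.08, 0, 0, 0, -0.0101, 0]
    - [0.014, -0.08, 0, 0, 0, -0.0101, 0]
    - [0.014, -0.08, 0, 0, 0, -0.0101, 0]
    - [0.014, -0.08, 0, 0, 0, -0.0101, 0]
    - [0.014, -0.08, 0, 0, 0, -0.0101, 0]
    - [0.014, -0.08, 0, 0, 0, -0.0101, 0]
    - [0.014, -0.08, 0, 0, 0, -0.0101, 0]
    - [0.014, -0.08, 0, 0, 0, -0.0101, 0]
    - [0.014, -0.08, 0, 0, 0, -0.0101, 0]
    - [0.0105, -0.06, 0, 0, 0, -0.0076, 0]
    - [0.007, -0.04, 0, 0, 0, -0.005, 0]
    - [0.0035, -0.02, 0, 0, 0, -0.0025, 0]
    - [0, 0, 0, 0, 0, 0, 0]
    - [0, 0, 0, 0, 0, 0, 0]

```text
clock: 9.52
position: [674.3, -278.5, 168.4]
ee_rot: [-0.696, 0.718, 0.0, 0.0]
contact_force: [-0.4, -0.8, -2.3]
gripper_width: 9.7
grasp_force: 58.5
```

Run:
```python
from h import *
from bench import vision
err([675,-282,119],[az(178),[0,0,-1]])
a=vision.get_image("wrist");d=vision.get_image("top");np.savez("top1.npz",**d)
cv2.imwrite("pics/p2.png",np.hstack([cv2.resize(a["image"][100:340,200:520],(400,300)),cv2.resize(d["image"][160:280,360:520],(400,300))])[:,:,::-1])
```

```text
t 9.53 pos [ 674.3 -278.5  168.4] dpos/300 [ 0.0025 -0.0116 -0.1647] turn/2 [-0.0001  0.     -0.0025]
j [-0.17  0.6   0.22 -0.   -1.18  0.14] F [-0.4 -0.8 -2.3] w 9.7 g 58.5
```

View pics/p2.png

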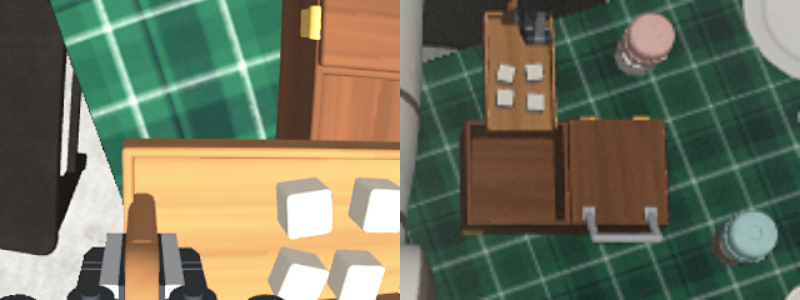

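Wrist and top views show all four cubes on the level tray, with the lip over the bin's back rim. Next I lower the tray and pour about the lip.

Request:
servo_tool:
  plan:
    - [0, -0.002, -0.02, 0, 0, 0, 0]
    - [0, -0.002, -0.045, 0, 0, 0, 0]
    - [0, -0.002, -0.045, 0, 0, 0, 0]
    - [0, 0, -0.035, 0, 0, 0, 0]
    - [0, 0, -0.02, 0, 0, 0, 0]
    - [0, 0, 0, 0, 0, 0, 0]
    - [-0.0087, 0, 0.0353, -0.0014, -0.0436, 0, 0]
    - [-0.0113, 0, 0.0347, -0.0014, -0.0436, 0, 0]
    - [-0.0147, 0, 0.0333, -0.0014, -0.0436, 0, 0]
    - [-0.0173, 0, 0.032, -0.0014, -0.0436, 0, 0]
    - [-0.0203, 0, 0.0303, -0.0014, -0.0436, 0, 0]
    - [-0.0227, 0, 0.0287, -0.0014, -0.0436, 0, 0]
    - [-0.025, 0, 0.0263, -0.0014, -0.0436, 0, 0]
    - [-0.0273, 0, 0.024, -0.0014, -0.0436, 0, 0]
    - [-0.0293, 0, 0.0217, -0.0014, -0.0436, 0, 0]
    - [-0.031, 0, 0.019, -0.0014, -0.0436, 0, 0]
    - [0, 0, 0, 0, 0, 0, 0]
    - [0, 0, 0, 0, 0, 0, 0]
    - [0, 0, 0, 0, 0, 0, 0]
    - [0, 0, 0, 0, 0, 0, 0]

```text
clock: 12.12
position: [612.4, -280.4, 204.0]
ee_rot: [-0.632, 0.65, -0.303, 0.293]
contact_force: [0.4, 0.2, -1.7]
gripper_width: 9.1
grasp_force: 58.9
```

Run:
```python
from h import *
from bench import vision
err([613,-280,205],[az(178),[np.sin(np.radians(50)),0,-np.cos(np.radians(50))]])
a=vision.get_image("wrist");d=vision.get_image("top")
cv2.imwrite("pics/p3.png",np.hstack([cv2.resize(a["image"],(400,300)),cv2.resize(d["image"][160:280,360:520],(400,300))])[:,:,::-1])
```

```text
t 12.12 pos [ 612.4 -280.4  204. ] dpos/300 [0.002  0.0014 0.0035] turn/2 [ 0.0213 -0.0015 -0.0027]
j [-0.4   0.27 -0.23 -0.88 -0.37  1.1 ] F [ 0.4  0.2 -1.7] w 9.1 g 58.9
```

View pics/p3.png

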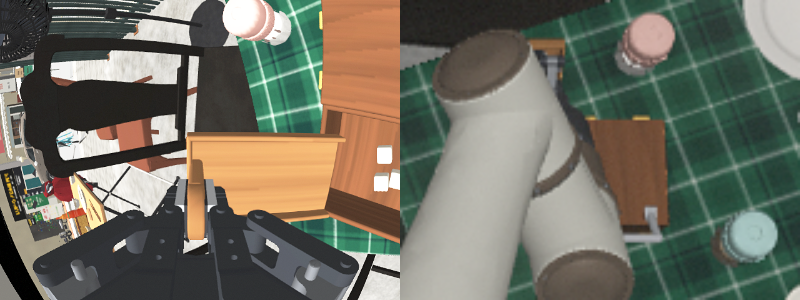

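The wrist view shows the tray empty and three cubes visible in the bin at around (384,155), with the fourth out of frame. I'll untilt and carry the tray back.

Request:
servo_tool:
  plan:
    - [0.031, 0, 0.005, 0.0014, 0.0436, 0, 0]
    - [0.0293, 0, 0.0, 0.0014, 0.0436, 0, 0]
    - [0.0273, 0, -0.004, 0.0014, 0.0436, 0, 0]
    - [0.025, 0, -0.006, 0.0014, 0.0436, 0, 0]
    - [0.0227, 0, -0.008, 0.0014, 0.0436, 0, 0]
    - [0.0203, 0, -0.01, 0.0014, 0.0436, 0, 0]
    - [0.0173, 0, -0.012, 0.0014, 0.0436, 0, 0]
    - [0.0147, 0, -0.013, 0.0014, 0.0436, 0, 0]
    - [0.0113, 0, -0.014, 0.0014, 0.0436, 0, 0]
    - [0.0087, 0, -0.015, 0.0014, 0.0436, 0, 0]
    - [0, 0, 0, 0, 0, 0, 0]
    - [-0.007, 0.04, 0, 0, 0, 0.005, 0]
    - [-0.014, 0.08, 0, 0, 0, 0.0101, 0]
    - [-0.021, 0.12, 0, 0, 0, 0.0151, 0]
    - [-0.021, 0.12, 0, 0, 0, 0.0151, 0]
    - [-0.021, 0.12, 0, 0, 0, 0.0151, 0]
    - [-0.021, 0.12, 0, 0, 0, 0.0151, 0]
    - [-0.021, 0.12, 0, 0, 0, 0.0151, 0]
    - [-0.021, 0.12, 0, 0, 0, 0.0151, 0]
    - [-0.021, 0.12, 0, 0, 0, 0.0151, 0]

```text
clock: 14.72
position: [621.3, 8.4, 181.6]
ee_rot: [0.778, -0.628, 0.002, -0.004]
contact_force: [0.2, 0.3, -1.2]
gripper_width: 9.3
grasp_force: 58.9
```

Request:
servo_tool:
  plan:
    - [-0.021, 0.12, 0, 0, 0, 0.0151, 0]
    - [-0.021, 0.12, 0, 0, 0, 0.0151, 0]
    - [-0.021, 0.12, 0, 0, 0, 0.0151, 0]
    - [-0.021, 0.12, 0, 0, 0, 0.0151, 0]
    - [-0.021, 0.12, 0, 0, 0, 0.0151, 0]
    - [-0.021, 0.12, 0, 0, 0, 0.0151, 0]
    - [-0.014, 0.08, 0, 0, 0, 0.0101, 0]
    - [-0.007, 0.04, 0, 0, 0, 0.005, 0]
    - [0, 0, 0, 0, 0, 0, 0]
    - [0, 0, 0, 0, 0, 0, 0]

```text
clock: 15.98
position: [578.4, 258.0, 180.4]
ee_rot: [0.839, -0.544, 0.001, -0.003]
contact_force: [0.1, 0.2, -1.3]
gripper_width: 9.4
grasp_force: 58.9
```

Run:
```python
from h import *
err([573.5,299,35],[az(206),[0,0,-1]])
from bench import vision
d=vision.get_image("top");np.savez("top2.npz",**d);w=proj(d,[[522,-277,8]]);print(w)
g=d["image"].astype(int)[200:262,380:425];m=((g.min(2)>150)).astype(np.uint8);print(cv2.connectedComponentsWithStats(m)[2:])
```

```text
t 15.97 pos [578.4 258.  180.4] dpos/300 [-0.0163  0.1367 -0.4848] turn/2 [-0.0017  0.0024  0.0164]
j [ 0.67  0.43 -0.05  0.   -1.08 -0.25] F [ 0.1  0.2 -1.3] w 9.4 g 58.9
[[403.44120995 233.3875752 ]]
(array([[   0,    0,   45,   62, 2668],
       [  40,    5,    1,    1,    1],
       [  25,   32,    7,    7,   34],
       [  14,   34,   10,   12,   64],
       [  28,   44,    6,    4,   22],
       [  14,   60,    1,    1,    1]], dtype=int32), array([[21.93215892, 30.10382309],
       [40.        ,  5.        ],
       [28.14705882, 34.82352941],
       [18.546875  , 39.453125  ],
       [30.31818182, 45.63636364],
       [14.        , 60.        ]]))
```

All four cubes are in the bin: the bright blobs match, one of them double-sized. Setting the tray down.

Request:
servo_tool:
  plan:
    - [-0.005, 0.045, -0.02, -0.0006, 0.0008, 0.0055, 0]
    - [-0.006, 0.046, -0.08, -0.0006, 0.0008, 0.0055, 0]
    - [-0.005, 0.046, -0.11, -0.0005, 0.0008, 0.0054, 0]
    - [0, 0, -0.11, 0, 0, 0, 0]
    - [0, 0, -0.08, 0, 0, 0, 0]
    - [0, 0, -0.04, 0, 0, 0, 0]
    - [0, 0, -0.02, 0, 0, 0, 0]
    - [0, 0, 0, 0, 0, 0, 0]
    - [0, 0, 0, 0, 0, 0, 0]

```text
clock: 17.15
position: [574.2, 300.4, 43.6]
ee_rot: [0.848, -0.529, 0.0, -0.001]
contact_force: [0.8, -0.4, -1.1]
gripper_width: 9.7
grasp_force: 58.8
```

Run:
```python
from h import *
err([573.5,299,30.5],[az(206),[0,0,-1]])
```

```text
t 17.15 pos [574.2 300.4  43.6] dpos/300 [-0.0022 -0.0047 -0.0437] turn/2 [-0.0008  0.001  -0.0006]
j [ 0.73  0.6  -0.15  0.   -0.82 -0.28] F [ 0.8 -0.4 -1.1] w 9.7 g 58.8
```

Request:
servo_tool:
  plan:
    - [0, 0, -0.012, 0, 0, 0, 0]
    - [0, 0, -0.012, 0, 0, 0, 0]
    - [0, 0, -0.01, 0, 0, 0, 0]
    - [0, 0, -0.006, 0, 0, 0, 0]
    - [0, 0, -0.003, 0, 0, 0, 0]
    - [0, 0, 0, 0, 0, 0, 0]
    - [0, 0, 0, 0, 0, 0, 0]

```text
clock: 18.02
position: [573.5, 300.0, 30.5]
ee_rot: [0.848, -0.529, 0.0, -0.0]
contact_force: [-2.6, -1.4, 6.4]
gripper_width: 9.2
grasp_force: 59.8
```

Request:
servo_tool:
  plan:
    - [0, 0, 0, 0, 0, 0, 1]
    - [0, 0, 0, 0, 0, 0, 1]
    - [0, 0, 0, 0, 0, 0, 1]
    - [0, 0, 0, 0, 0, 0, 1]
    - [0, 0, 0, 0, 0, 0, 1]
    - [0, 0, 0, 0, 0, 0, 1]
    - [0, 0, 0.03, 0, 0, 0, 1]
    - [0, 0, 0.06, 0, 0, 0, 1]
    - [0, 0, 0.12, 0, 0, 0, 1]
    - [0, 0, 0.12, 0, 0, 0, 1]
    - [0, 0, 0.12, 0, 0, 0, 1]
    - [0, 0, 0.12, 0, 0, 0, 1]
    - [0, 0, 0, 0, 0, 0, 1]

```text
clock: 19.65
position: [575.3, 301.2, 206.5]
ee_rot: [0.848, -0.529, 0.002, -0.005]
contact_force: [0.5, 0.5, -0.3]
gripper_width: 85.4
grasp_force: 0.0
```

Run:
```python
from h import *
from bench import vision
d=vision.get_image("top");np.savez("top3.npz",**d);p=cloud(d)
# bar from depth
q=p[235:270,420:480].reshape(-1,3);m=(q[:,2]>100)&(q[:,2]<125);q=q[m];print("bar",len(q),q.mean(0).round(1));r=cv2.minAreaRect(q[:,:2].astype(np.float32));print(r)
f=q[q[:,0]<np.percentile(q[:,0],60)];print(f.mean(0).round(1),f.min(0).round(1),f.max(0).round(1))
yaw=-.0335;c,s=np.cos(yaw),np.sin(yaw)
print("model bar",520.7-80*c+56*s,-331.7-80*s-56*c)
err([440,-385,200],[az(178),[0,0,-1]])
t=cv2.resize(d["image"][200:280,180:260],(400,400));b=cv2.resize(d["image"][190:270,380:460],(400,400))
cv2.imwrite("pics/p4.png",np.hstack([t,b])[:,:,::-1])
```

```text
bar 104 [ 439.7 -384.4  110.3]
((442.9454650878906, -384.0139465332031), (77.23638153076172, 20.778249740600586), 83.71570587158203)
[ 436.9 -386.1  111.7] [ 434.  -422.4  105.9] [ 439.9 -346.3  118.2]
model bar 438.86923667248476 -384.989081182135
t 19.7 pos [574.1 300.5 203.8] dpos/300 [-0.447  -2.2851 -0.0126] turn/2 [-0.0014  0.0026 -0.2449]
j [ 0.73  0.44  0.02  0.   -1.15 -0.28] F [-0.1 -0.1  0.9] w 85.4 g 0.0
```

View pics/p4.png

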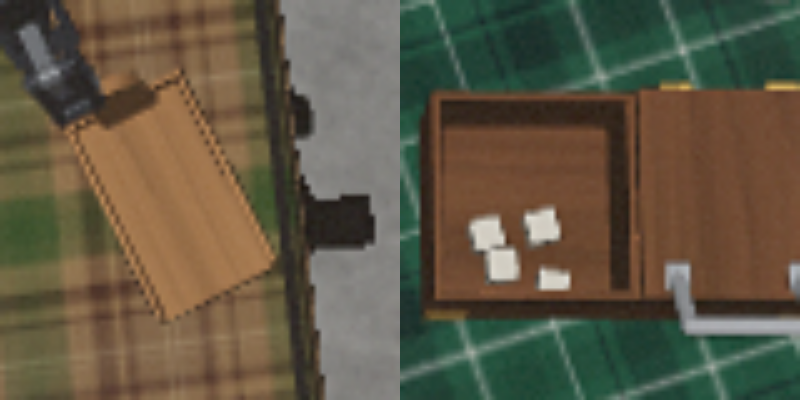

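The tray is back flat and empty, and all four cubes are in the bin (crop pixels 480-555, 225-280). The bar measures (438.5, -385, ~108), which agrees with the model, so I'm moving over it.

Request:
servo_tool:
  plan:
    - [-0.0224, -0.114, 0, 0, 0, -0.0122, 1]
    - [-0.0224, -0.114, 0, 0, 0, -0.0122, 1]
    - [-0.0224, -0.114, 0, 0, 0, -0.0122, 1]
    - [-0.0224, -0.114, 0, 0, 0, -0.0122, 1]
    - [-0.0224, -0.114, 0, 0, 0, -0.0122, 1]
    - [-0.0224, -0.114, 0, 0, 0, -0.0122, 1]
    - [-0.0224, -0.114, 0, 0, 0, -0.0122, 1]
    - [-0.0224, -0.114, 0, 0, 0, -0.0122, 1]
    - [-0.0224, -0.114, 0, 0, 0, -0.0122, 0.6]
    - [-0.0224, -0.114, 0, 0, 0, -0.0122, 0.6]
    - [-0.0224, -0.114, 0, 0, 0, -0.0122, 0.6]
    - [-0.0224, -0.114, 0, 0, 0, -0.0122, 0.6]
    - [-0.0224, -0.114, 0, 0, 0, -0.0122, 0.6]
    - [-0.0224, -0.114, 0, 0, 0, -0.0122, 0.6]
    - [-0.0224, -0.114, 0, 0, 0, -0.0122, 0.6]
    - [-0.0224, -0.114, 0, 0, 0, -0.0122, 0.6]
    - [-0.0224, -0.114, 0, 0, 0, -0.0122, 0.6]
    - [-0.0224, -0.114, 0, 0, 0, -0.0122, 0.6]
    - [-0.0224, -0.114, 0, 0, 0, -0.0122, 0.6]
    - [-0.0224, -0.114, 0, 0, 0, -0.0122, 0.6]

```text
clock: 22.2
position: [438.2, -384.7, 199.9]
ee_rot: [-0.695, 0.719, 0.001, 0.0]
contact_force: [-0.3, -0.3, 0.1]
gripper_width: 50.8
grasp_force: 0.0
```

Request:
servo_tool:
  plan:
    - [0, 0, 0, 0, 0, 0, 0.6]
    - [0, 0, 0, 0, 0, 0, 0.6]
    - [0, 0, 0, 0, 0, 0, 0.6]

```text
clock: 22.58
position: [439.2, -383.1, 200.5]
ee_rot: [-0.696, 0.718, 0.0, 0.0]
contact_force: [-0.3, -0.7, -0.3]
gripper_width: 51.0
grasp_force: 0.0
```

Run:
```python
from h import *
from bench import vision
err([438.7,-385,92],[az(178),[0,0,-1]])
a=vision.get_image("wrist");cv2.imwrite("pics/w5.png",a["image"][:,:,::-1])
```

```text
t 22.57 pos [ 439.2 -383.1  200.5] dpos/300 [-0.0017 -0.0064 -0.3617] turn/2 [-0.0002  0.     -0.0015]
j [-0.44  0.34 -0.14 -0.   -1.09  0.41] F [-0.3 -0.7 -0.3] w 51.0 g 0.0
```

View pics/w5.png

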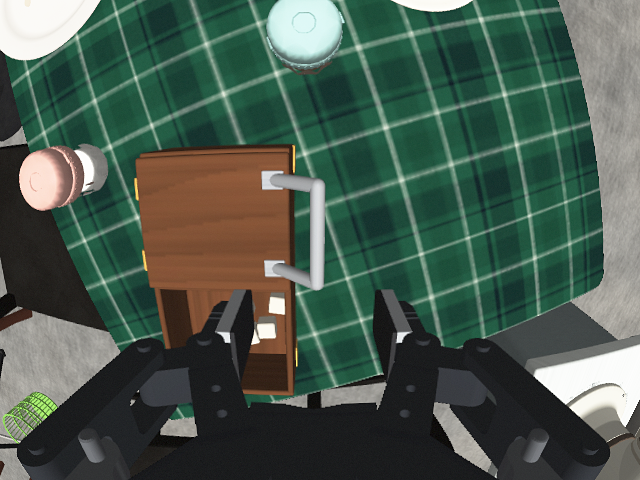

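The bar at (317,235) lines up with the finger midline, about x = 313. Descending and closing.

Request:
servo_tool:
  plan:
    - [0, -0.003, -0.06, 0, 0, 0, 0.6]
    - [0, -0.003, -0.08, 0, 0, 0, 0.6]
    - [0, 0, -0.08, 0, 0, 0, 0.6]
    - [0, 0, -0.07, 0, 0, 0, 0.6]
    - [0, 0, -0.04, 0, 0, 0, 0.6]
    - [0, 0, -0.03, 0, 0, 0, 0.6]
    - [0, 0, 0, 0, 0, 0, 0.6]
    - [0, 0, 0, 0, 0, 0, 0.6]
    - [0, 0, 0, 0, 0, 0, 0.6]

```text
clock: 23.75
position: [439.5, -386.0, 93.3]
ee_rot: [-0.695, 0.719, -0.001, 0.0]
contact_force: [1.3, -0.2, 0.6]
gripper_width: 51.2
grasp_force: 0.0
```

Request:
servo_tool:
  plan:
    - [0, 0, 0, 0, 0, 0, 0]
    - [0, 0, 0, 0, 0, 0, 0]
    - [0, 0, 0, 0, 0, 0, 0]
    - [0, 0, 0, 0, 0, 0, 0]
    - [0, 0, 0, 0, 0, 0, 0]
    - [0, 0, 0, 0, 0, 0, 0]

```text
clock: 24.5
position: [436.5, -385.6, 92.3]
ee_rot: [-0.695, 0.719, 0.002, -0.001]
contact_force: [-5.4, -0.8, 2.4]
gripper_width: 7.4
grasp_force: 58.5
```

Run:
```python
from h import *
err([438.7,-385,92],[az(178),[0,0,-1]])
```

```text
t 24.5 pos [ 436.5 -385.6   92.3] dpos/300 [ 0.0073  0.0021 -0.001 ] turn/2 [-0.0009 -0.0025 -0.0007]
j [-0.45  0.45 -0.27  0.   -0.85  0.41] F [-5.4 -0.8  2.4] w 7.4 g 58.5
```

Request:
servo_tool:
  plan:
    - [0.0122, -0.0004, 0.0402, 0, 0, 0, 0]
    - [0.0157, -0.0005, 0.039, 0, 0, 0, 0]
    - [0.019, -0.0006, 0.0375, 0, 0, 0, 0]
    - [0.0222, -0.0007, 0.0357, 0, 0, 0, 0]
    - [0, 0, 0, 0, 0, 0, 0]
    - [0, 0, 0, 0, 0, 0, 0]

```text
clock: 25.25
position: [455.9, -386.3, 138.2]
ee_rot: [-0.695, 0.719, 0.004, -0.002]
contact_force: [-7.9, -1.0, 3.5]
gripper_width: 7.8
grasp_force: 58.7
```

Run:
```python
from h import *
from bench import vision
err([438.7+20.7,-386,92+45.7],[az(178),[0,0,-1]])
a=vision.get_image("wrist");cv2.imwrite("pics/w6.png",a["image"][:,:,::-1])
```

```text
t 25.25 pos [ 455.9 -386.3  138.2] dpos/300 [ 0.0118  0.0011 -0.0017] turn/2 [-0.0011 -0.004  -0.0005]
j [-0.43  0.42 -0.18  0.   -0.97  0.4 ] F [-7.9 -1.   3.5] w 7.8 g 58.7
```

View pics/w6.png

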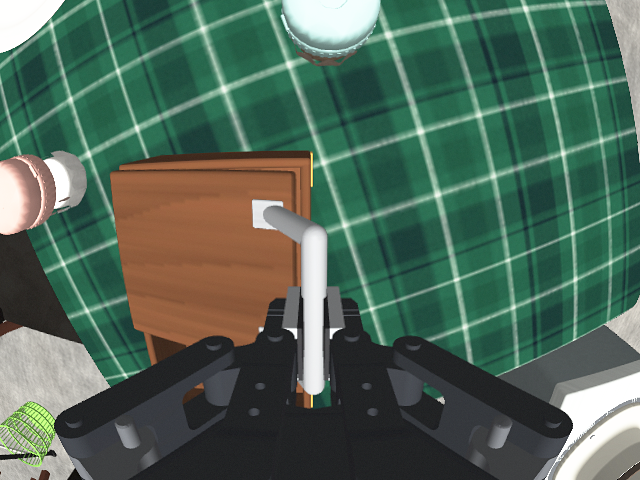

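Gripped: the bar sits between the pads at (312,310) and the lid is rising. Continuing the arc.

Request:
servo_tool:
  plan:
    - [0.0212, -0.0008, 0.0336, 0, 0, 0, 0]
    - [0.0261, -0.0009, 0.0313, 0, 0, 0, 0]
    - [0.0287, -0.001, 0.0287, 0, 0, 0, 0]
    - [0.0311, -0.001, 0.026, 0, 0, 0, 0]
    - [0.0342, -0.001, 0.0229, 0, 0, 0, 0]
    - [0.0371, -0.001, 0.0198, 0, 0, 0, 0]
    - [0.0387, -0.001, 0.0165, 0, 0, 0, 0]
    - [0.04, -0.001, 0.0131, 0, 0, 0, 0]
    - [0, 0, 0, 0, 0, 0, 0]
    - [0, 0, 0, 0, 0, 0, 0]
    - [0, 0, 0, 0, 0, 0, 0]

```text
clock: 26.68
position: [534.9, -389.4, 199.2]
ee_rot: [-0.695, 0.719, 0.0, -0.002]
contact_force: [-7.2, 2.2, 11.0]
gripper_width: 7.0
grasp_force: 60.8
```

Run:
```python
from h import *
from bench import vision
err([436.3+101.2,-388.4,92+103.3],[az(178),[0,0,-1]])
d=vision.get_image("top");s=vision.get_image("scene");np.savez("top4.npz",**d);np.savez("scene4.npz",**s)
# lid plane from scene/top depth: points in lid's y-range above rim
for e in(d,s):
    p=cloud(e).reshape(-1,3);L=np.c_[p[:,0]-576.5,p[:,1]+388,p[:,2]-71]
    m=(abs(L[:,1])<50)&(L[:,0]>-75)&(L[:,0]<10)&(L[:,2]>5)&(L[:,2]<104);q=L[m];r=np.hypot(q[:,0],q[:,2]);a=np.degrees(np.arctan2(q[:,2],-q[:,0]))
    print(m.sum(),np.percentile(a[r>50],[10,50,90]).round(1) if m.sum() else "")
b=[cv2.resize(d["image"][170:290,360:520],(400,300)),cv2.resize(s["image"][180:300,340:500],(400,300))]
cv2.imwrite("pics/p7.png",np.hstack(b)[:,:,::-1])
```

```text
t 26.68 pos [ 534.9 -389.4  199.2] dpos/300 [ 0.0086  0.0032 -0.0128] turn/2 [ 0.0008 -0.0015 -0.001 ]
j [-0.38  0.47  0.06  0.   -1.16  0.35] F [-7.2  2.2 11. ] w 7.0 g 60.8
238 [61.  65.5 69.7]
110 [56.1 57.9 60.7]
```

View pics/p7.png

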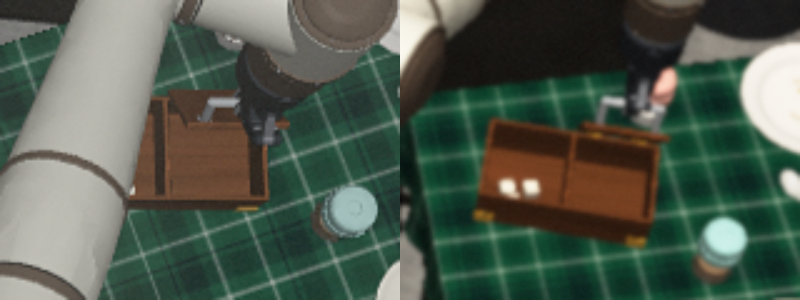

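Run:
```python
from h import *
from bench import vision
rng=np.random.default_rng(0)
for n in("top","scene"):
    P=[cloud(vision.get_image(n)) for _ in range(3)]
    p=np.nanmean(P,0).reshape(-1,3)
    yaw=-.0335;c,s=np.cos(yaw),np.sin(yaw);X=p[:,:2]-[520.7,-331.7]
    x=X[:,0]*c+X[:,1]*s;y=-X[:,0]*s+X[:,1]*c;z=p[:,2]
    m=(y>-108)&(y<-3)&(x>-15)&(x<75)&(z>84)&(z<178);x,z=x[m],z[m];best=None
    for _ in range(4000):
        i,j=rng.choice(len(x),2,False);dx,dz=x[j]-x[i],z[j]-z[i];L=np.hypot(dx,dz)
        if L<40:continue
        e=abs((x-x[i])*dz-(z-z[i])*dx)/L;k=(e<2.5)
        if best is None or k.sum()>best.sum():best=k
    xx,zz=x[best],z[best];w,V=np.linalg.eigh(np.cov(xx,zz));v=V[:,1];a=np.degrees(np.arctan2(v[1],-v[0]))%180
    print(n,m.sum(),best.sum(),"slope",a.round(1),"std",np.sqrt(w[0]).round(1),"ext",zz.min().round(),zz.max().round(),"x at z=72:",(xx.mean()+(72-zz.mean())*v[0]/v[1]).round(1))
    if n=="scene":
        pass
err([0,0,0],[az(178),[0,0,-1]])
```

```text
top 293 250 slope 57.9 std 1.1 ext 84.0 178.0 x at z=72: 70.3
scene 144 109 slope 60.8 std 1.4 ext 85.0 178.0 x at z=72: 51.5
t 27.07 pos [ 534.9 -389.4  199.1] dpos/300 [-1.7829  1.2978 -0.6638] turn/2 [ 0.0007 -0.0015 -0.001 ]
j [-0.38  0.47  0.06  0.   -1.16  0.35] F [-6.8  1.9 11.5] w 7.4 g 60.8
```

Both depth fits and the kinematics give about 59°, with a mild radial strain on the bar. I'll relieve that with a small nudge, which also adds roughly 0.7°.

Request:
servo_tool:
  plan:
    - [0.0015, 0, 0.005, 0, 0, 0, 0]
    - [0.0015, 0, 0.005, 0, 0, 0, 0]
    - [0, 0, 0, 0, 0, 0, 0]
    - [0, 0, 0, 0, 0, 0, 0]
    - [0, 0, 0, 0, 0, 0, 0]
    - [0, 0, 0, 0, 0, 0, 0]

```text
clock: 27.82
position: [535.9, -389.3, 199.5]
ee_rot: [-0.695, 0.719, 0.001, -0.002]
contact_force: [-6.5, -1.1, 4.8]
gripper_width: 7.3
grasp_force: 60.0
```

```bash
python3 -c "
from bench import arm
print(arm.job_done())"
```

```text
the job is handed in; nothing more can be done
None
```

The job is handed in: all four sugar cubes are in the caddy's bin, the empty tray is back flat on the brown plaid table, and the gripper is holding the lid at about 60° (estimated 59–60° from depth images and arm position), at about 28 s of the 72 s allowed.

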